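Build up a gearbox layshaft

ROBOT

A 6-joint arm with a two-finger parallel gripper is mounted at the origin on a cart in front of the work surface, level with it; the furniture and walls round the work are solid. World frame = base frame: x ahead of the robot, y to its left, z up, the work surface at z = 0. Lengths are in m, angles in rad, forces in N, time in s.
With the tool pointing down it reaches from about 0.325 to 0.9 m from the base axis. Payload 6.1 kg.
Tool frame: the origin (TCP) lies where the fingers leave the gripper's body, on its centre line; the fingertips stand 70 mm ahead of it and the grasp point (between the pads) lies 51 mm ahead of it; x points along the fingers, y is the direction in which the jaws open and shut, and the axes are right-handed (so a half turn about x gives the same grasp; the last joint's range is limited). The gripper opens to 87 mm and grips with 3 to 60 N. Pads are 19 mm wide; open, the fingers measure 117 mm over their backs; the gripper's body (75 mm by 190 mm) begins 51 mm behind the grasp point.
Start: joints at [1.03, 0.22, 1.526, -0, 1.395, -0.126], TCP at [0.252, 0.572, 0.292] pointing down, gripper open.
Joint ranges: [-2.98, 2.98], [-0.91, 2.08], [0.09, 2.57], [-1.24, 4.39], [0.2, 2.65], [-2.68, 2.68]. Speed limits (rad/s): [2.57, 2.57, 3.01, 3.14, 3.14, 3.14].

INTERFACE

Orientations are given as a rotation vector (axis times angle).
In Python, from workcell import robot gives the robot as it stands. The module is installed in compiled form; this text tells all that it offers.
- The arm moves only by the shell command python3 -m creep 'ROWS' [OPENING] [FORCE]. ROWS is JSON, a list of rows, each a list of 6 numbers: the shift along the tool's x, y, z in mm, then the turn, a rotation vector about the tool's x, y, z in rad. A call has 1 to 8 rows; each row is the pose to reach, as a shift and turn from the pose commanded when the call began, along the tool's axes at that moment; what a row does not reach only later rows make up. A row lasts 1/10 s, in which the tool goes at most 50 mm and 8.59 degrees, less where a joint would pass 70% of its speed; a pose out of reach is approached as far as the arm can. A call with a gripper value outside its range is refused whole. OPENING is the finger opening in mm, from 0 to 87, set as the call begins (- or left out, the last holds). The fingers move at their own pace and stop on an object; FORCE is the grip in N (left out, the last holds). Time passes only in rows, so rows that repeat a pose let the fingers close. It gives the time, the measured TCP pose, the force and the opening at its end, in the units of the state.
- robot.state(): the state, without advancing time (a new reading comes with each control period).
- robot.grab_frame(name): name is "scene" or "side" or "wrist"; returns a dict with "color" (384x512x3 uint8, red, green, blue), "depth" (384x512 float32, m along the optical axis (not along the pixel's ray), 0 where there is no reading), "fx", "fy", "cx", "cy" (pixels), "distortion" ([k1, k2, p1, p2, k3] as OpenCV has them; the pictures are not rectified), "R" (3x3) and "t" (3): a world point X has camera coordinates R X + t; the wrist camera has in their place "mount" (4x4, takes a point from camera to tool coordinates, whose origin is the TCP and whose axes are the tool frame's). Camera axes: x right, y down, z forward; pixel columns grow to the right and rows downward; lengths in m; the calibration is good to about 2 mm. A picture is of the moment at which its call begins: read the wrist's pose just before it.
- robot.sign_off(): hands the job in, once; it reports no verdict.
The state is a dict: "t": time; "q": joint angles; "joint_velocities": joint speeds; "joint_efforts": joint torques, N m; "position": TCP position; "tcp_rot": TCP orientation; "contact_force": force on the tool from outside, world axes, zero at the start; "torque": the same for the moment, N m; "grip_width": finger opening in m.
Only numpy, scipy, OpenCV 4.12 (cv2) and the standard library are available. Lean on these libraries where they do the work, as an engineer would, in place of code of your own. Each camera call takes 0.05 s, during which the arm holds its last target. There are 200 camera calls.

TASK

Build up the small gearbox layshaft that stands upright in the grey assembly stand: slide the large gear wheel onto it first, right down to the shaft's shoulder, then the plain spacer sleeve, then the pinion, and the ball bearing last, each lying flat on the one below. Lower each part all the way down rather than letting it drop, and leave the hex keys, the brass fittings and the parts box as they lie.

Things in the scene. Friction and masses are not known exactly. Their poses are not given: they have to be found in the camera images.
- shaft_stand: Fixed stand with the steel layshaft upright in it. Origin: centre of its underside on the bench, z up along the shaft. Grey round base 86 mm across, 12 mm high, boss 48 mm to z=17; the shaft's shoulder, 34 mm across, has its top at z=22 mm. Above, the shaft is 24 mm thick to z=28.5, tapers to 20 mm at z=31.5, stays 20 mm to z=69 and ends in a cone to 12 mm, tip at z=74 mm. Yaw does not matter.
- gear_wheel: Loose large steel spur gear lying flat, 28 teeth, 60 mm outside diameter, 12 mm thick, round bore of 27 mm through its middle, about 0.2 kg. Origin: centre of its underside, z up along the bore. Gripped across the teeth. In place its origin is at 22 mm above the stand's underside.
- spacer_sleeve: Loose plain steel sleeve standing on end, 30 mm outside diameter, 14 mm high, bore 23 mm, about 0.04 kg; the smallest of the rings. Origin: centre of its underside, z up along the bore. In place (on the gear wheel) its origin is at 34 mm above the stand's underside.
- pinion: Loose small steel spur gear lying flat, 18 teeth, 40 mm outside diameter, 12 mm thick, bore 23 mm, about 0.08 kg. Origin: centre of its underside, z up along the bore. In place (on the sleeve) its origin is at 48 mm above the stand's underside.
- ball_bearing: Loose steel ball bearing lying flat, smooth outside, an inner and an outer ring with a dark gap and balls between, 42 mm outside diameter, 12 mm thick, bore 23 mm, about 0.07 kg. Origin: centre of its underside, z up along the bore. In place (on the pinion) its origin is at 60 mm above the stand's underside; the shaft's tip then stands 2 mm out of it.
- hex_keys: Bystander, loose: blue folding hex key set, 30 x 90 x 26 mm, long along its own y; origin at the centre of its underside.
- fitting_a: Bystander, loose: brass pipe fitting with a black top standing upright, 16 mm across, 26 mm high; origin at the centre of its underside.
- fitting_b: Bystander, loose: a second, equal brass pipe fitting, 16 mm across, 26 mm high; origin at the centre of its underside.
- parts_box: Bystander, loose: small plastic box with a blue lid, 53 x 75 x 26 mm, long along its own y; origin at the centre of its underside.
- tape_dispenser: Fixed bystander behind the work, heavy black tape dispenser, 147 mm high, 78 mm wide; it reaches 105 mm from its origin (centre of its underside) towards the robot and as far away from it.

How it is judged:
On the way, in this order (a step that is already met when the one before it is completed fails the run):
1. the large gear wheel lies down on the shaft's shoulder (horizontal distance between gear_wheel and shaft_stand below 0.004 m and z of gear_wheel in the frame of shaft_stand between 0.0195 and 0.0245 m and angle between gear_wheel's own z axis and vertical below 0.08 rad), for 0.2 s.
2. the spacer sleeve lies on the gear wheel (horizontal distance between spacer_sleeve and shaft_stand below 0.004 m and z of spacer_sleeve in the frame of shaft_stand between 0.0315 and 0.0365 m and angle between spacer_sleeve's own z axis and vertical below 0.08 rad), for 0.2 s.
3. the pinion lies on the spacer sleeve (horizontal distance between pinion and shaft_stand below 0.004 m and z of pinion in the frame of shaft_stand between 0.0455 and 0.0505 m and angle between pinion's own z axis and vertical below 0.08 rad), for 0.2 s.
4. the ball bearing lies on the pinion (horizontal distance between ball_bearing and shaft_stand below 0.004 m and z of ball_bearing in the frame of shaft_stand between 0.0575 and 0.0625 m and angle between ball_bearing's own z axis and vertical below 0.08 rad), for 0.2 s.
At the end, for the whole second after the job is handed in: On the shaft from the shoulder up: large gear wheel, spacer sleeve, pinion, ball bearing; each within 4 mm of the shaft axis, within 2.5 mm of its height in place (22, 34, 48, 60 mm above the stand underside), tilted less than 0.08 rad, released and at rest (all of step 1 and all of step 2 and all of step 3 and all of step 4 and linear speed of each of gear_wheel, spacer_sleeve, pinion, ball_bearing below 0.02 m/s); the robot touches nothing.
It fails at once if the large gear wheel is dropped down the shaft (faster than 0.5 m/s while threaded on it) (horizontal distance between gear_wheel and shaft_stand below 0.008 m and z of gear_wheel in the frame of shaft_stand below 0.072 m and linear speed of gear_wheel above 0.5 m/s).
It fails at once if the spacer sleeve is dropped down the shaft (faster than 0.5 m/s while threaded on it) (horizontal distance between spacer_sleeve and shaft_stand below 0.008 m and z of spacer_sleeve in the frame of shaft_stand below 0.072 m and linear speed of spacer_sleeve above 0.5 m/s).
It fails at once if the pinion is dropped down the shaft (faster than 0.5 m/s while threaded on it) (horizontal distance between pinion and shaft_stand below 0.008 m and z of pinion in the frame of shaft_stand below 0.072 m and linear speed of pinion above 0.5 m/s).
It fails at once if the ball bearing is dropped down the shaft (faster than 0.5 m/s while threaded on it) (horizontal distance between ball_bearing and shaft_stand below 0.008 m and z of ball_bearing in the frame of shaft_stand below 0.072 m and linear speed of ball_bearing above 0.5 m/s).
It fails at once if a bystander (hex key set, brass fitting, or parts box) is shifted by more than 30 mm (distance of any of hex_keys, fitting_a, fitting_b, parts_box from where it was at the start of the episode above 0.03 m).
It also fails if it takes over 112 s, if anything falls off the work surface, if the arm or the gripper's body presses on something with over 40 N, if the wrist force passes 120 N, or if a joint passes its speed limit or range.

## Working session

There is one attempt and no reset: what is moved stays moved. The work goes in short steps, Python scripts to look and compute and a shell command to move; the robot and the scene stay as the last step left them, time stands still between calls to the robot, and variables do not carry over. Pictures are saved under pics/ and viewed, about 12 in all and at most 16, crops included, and the job is handed in when it is done.

```bash
mkdir -p pics; cat > h.py <<'E'
from workcell import robot
import numpy as np, cv2, json
from scipy.spatial.transform import Rotation as Ro
def grab(n):
    s=robot.state(); f=robot.grab_frame(n)
    if 'mount' in f:
        M=np.array(f['mount']); Rt=Ro.from_rotvec(s['tcp_rot']).as_matrix(); p=np.array(s['position'])
        Rcw=Rt@M[:3,:3]; o=Rt@M[:3,3]+p
    else:
        Rcw=np.array(f['R']).T; o=-Rcw@np.array(f['t'])
    f['Rcw']=Rcw; f['o']=o; f['K']=np.array([[f['fx'],0,f['cx']],[0,f['fy'],f['cy']],[0,0,1]]); f['D']=np.array(f['distortion'],float)
    f['s']=s
    return f
def rays(f,uv):
    n=cv2.undistortPoints(np.array(uv,float).reshape(-1,1,2),f['K'],f['D']).reshape(-1,2)
    return np.c_[n,np.ones(len(n))]@f['Rcw'].T
def onplane(f,uv,z):
    d=rays(f,uv); return f['o']+d*((z-f['o'][2])/d[:,2])[:,None]
def cloud(f):
    h,w=f['depth'].shape; vv,uu=np.mgrid[:h,:w]; 
    d=rays(f,np.c_[uu.ravel(),vv.ravel()])
    return (f['o']+d*f['depth'].reshape(-1,1)).reshape(h,w,3)
def proj(f,X):
    R=f['Rcw'].T; return cv2.projectPoints(np.array(X,float).reshape(-1,1,3),cv2.Rodrigues(R)[0],-R@f['o'],f['K'],f['D'])[0].reshape(-1,2)
def save(f,n,crop=None,sc=1):
    im=f['color'][:,:,::-1]
    if crop: im=im[crop[1]:crop[3],crop[0]:crop[2]]
    cv2.imwrite('pics/'+n,cv2.resize(im,None,fx=sc,fy=sc,interpolation=cv2.INTER_CUBIC))
def tool(dw,s=None):
    s=s or robot.state(); return np.round(Ro.from_rotvec(s['tcp_rot']).as_matrix().T@np.array(dw)*1000,1)
E
python3 - <<'E'
from h import *
import pickle
F={n:grab(n) for n in('scene','side','wrist')}
pickle.dump(F,open('f0.pkl','wb'))
ims=[F[n]['color'][:,:,::-1] for n in F]
for n in F:
    save(F[n],n+'0.png',sc=1.5); print(n,F[n]['o'].round(3),F[n]['Rcw'].round(2).tolist(),(F[n]['depth']>0).mean())
print(robot.state())
E
```

```text
scene [ 0.063 -0.221  0.66 ] [[0.52, -0.62, 0.58], [-0.85, -0.38, 0.36], [-0.01, -0.69, -0.73]] 0.9961191813151041
side [0.4   0.802 0.562] [[-0.97, -0.17, 0.19], [-0.25, 0.57, -0.78], [0.02, -0.8, -0.6]] 0.9960276285807291
wrist [0.181 0.603 0.384] [[0.4, 0.88, 0.26], [0.92, -0.39, -0.12], [-0.0, 0.28, -0.96]] 0.9962259928385416
{'t': 0.15, 'q': array([ 1.02988993e+00,  2.21057285e-01,  1.52735412e+00, -2.22321977e-05,
        1.39469329e+00, -1.26107699e-01]), 'joint_velocities': array([-0.00127784, -0.00101303, -0.00424257, -0.00013141,  0.0012561 ,
       -0.00100448]), 'joint_efforts': array([ 1.83615695e-03, -4.95190787e+01, -3.87882292e+01,  7.00017158e-02,
        5.30982809e-02, -3.55459474e-05]), 'position': array([0.25169728, 0.57166836, 0.29137777]), 'tcp_rot': array([ 0.32424275,  1.54667462, -0.32651169]), 'contact_force': array([ 0.73520885, -0.62439594,  0.11512285]), 'torque': array([ 0.03051486, -0.02098301,  0.01885083]), 'grip_width': 0.08732788184417938}
```

View pics/scene0.png

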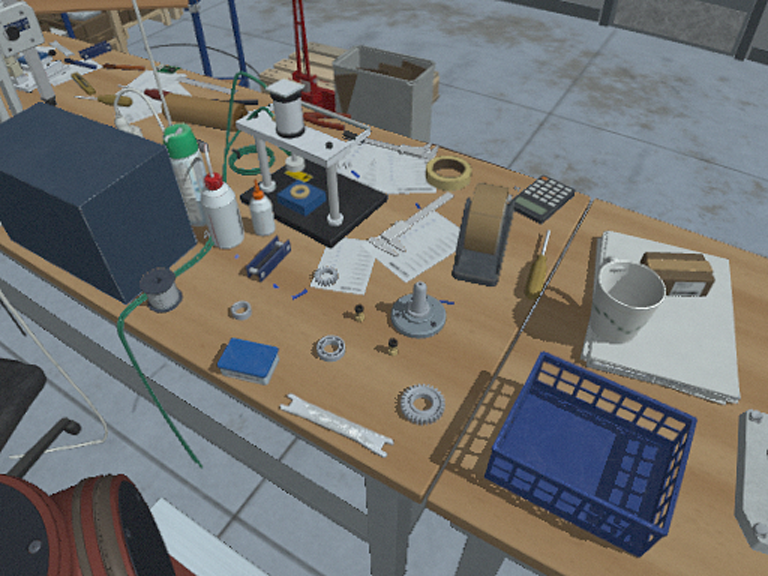

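View pics/side0.png

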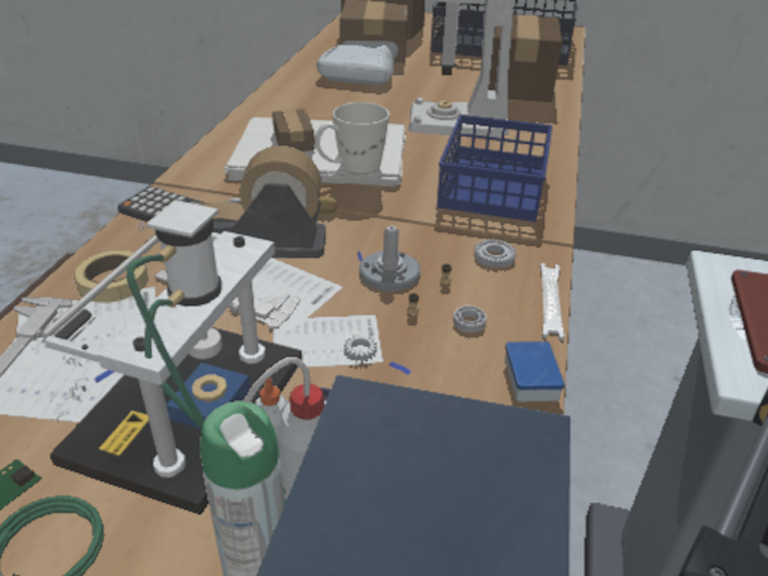

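The scene view (768 wide) shows the gear wheel at (421,404), bearing (330,347), sleeve (240,310), pinion (327,274) and shaft tip (419,285). The fittings are at (360,312) and (393,346), the box at (248,361) and the hex keys at (268,258). Next I measure positions.

```bash
cat > m.py <<'E'
from h import *
import pickle
F=pickle.load(open('f0.pkl','rb'))
f=F['scene']; C=cloud(f); S=cloud(F['side'])
b=C[150:330,60:320].reshape(-1,3)
def seed(u,v,z): return onplane(f,[[u/1.5,v/1.5]],z)[0]
P={'gear':(421,404,.012,.03),'bear':(330,347,.012,.021),'sleeve':(240,310,.014,.015),'pin':(327,274,.012,.02)}
for n,(u,v,z,r) in P.items():
    c=seed(u,v,z)
    for nm,cl in(('scene',C),('side',S)):
        p=cl.reshape(-1,3); c2=c.copy()
        for _ in range(4):
            d=np.linalg.norm(p[:,:2]-c2[:2],axis=1); q=p[(d<r+.012)&(p[:,2]>z-.004)&(p[:,2]<z+.006)]
            if len(q)<5: break
            (cx,cy),rr=cv2.minEnclosingCircle(q[:,:2].astype(np.float32)); c2[:2]=cx,cy
        print(n,nm,c.round(4),np.round((cx,cy,rr),4),len(q),'ztop',np.percentile(q[:,2],[10,50,90]).round(4) if len(q) else 0)
c=seed(419,320,.012)
for nm,cl in(('scene',C),('side',S)):
    p=cl.reshape(-1,3); d=np.linalg.norm(p[:,:2]-c[:2],axis=1)
    q=p[(d<.06)&(p[:,2]>.006)&(p[:,2]<.014)]; k=p[(d<.05)&(p[:,2]>.035)&(p[:,2]<.068)]
    print('stand',nm,c.round(3),cv2.minEnclosingCircle(q[:,:2].astype(np.float32)),'shaft',np.median(k[:,:2],0),k[:,:2].min(0),k[:,:2].max(0),'top',p[d<.05][:,2].max())
for n,u,v,z in(('fa',360,308,.026),('fb',393,342,.026),('box',248,355,.026),('hex',268,258,.02),('tape',478,265,.02),('white',335,425,.0),('bottle',221,240,.0),('spool',160,290,.03),('cyan',410,190,0),('darkbox',125,300,0)):
    print(n,seed(u,v,z).round(3))
E
python3 m.py
```

```text
gear scene [ 0.4289 -0.056   0.012 ] [ 0.4333 -0.0567  0.0305] 458 ztop [0.0088 0.0111 0.013 ]
gear side [ 0.4289 -0.056   0.012 ] [ 0.4353 -0.0569  0.0323] 296 ztop [0.0096 0.0118 0.0135]
bear scene [0.4444 0.1039 0.012 ] [0.446  0.1053 0.0219] 182 ztop [0.009  0.0116 0.0132]
bear side [0.4444 0.1039 0.012 ] [0.449  0.1064 0.0223] 205 ztop [0.0091 0.0114 0.0133]
sleeve scene [0.429  0.2642 0.014 ] [0.4336 0.2666 0.0155] 59 ztop [0.011  0.0139 0.016 ]
sleeve side [0.429  0.2642 0.014 ] [0.4336 0.2666 0.0155] 0 ztop 0
pin scene [0.5653 0.1948 0.012 ] [0.5651 0.1977 0.0204] 108 ztop [0.0095 0.0124 0.0137]
pin side [0.5653 0.1948 0.012 ] [0.5671 0.1984 0.0203] 194 ztop [0.0097 0.012  0.0133]
stand scene [0.557 0.018 0.012] ((0.569864809513092, 0.026971539482474327), 0.043377913534641266) shaft [0.56370807 0.02328719] [0.56001148 0.01640972] [0.57615395 0.03530814] top 0.0763394125499608
stand side [0.557 0.018 0.012] ((0.5565547347068787, 0.025671424344182014), 0.0585847869515419) shaft [0.57019168 0.03458141] [0.5622131  0.02612772] [0.58191956 0.03948065] top 0.07615620015569108
fa [0.521 0.101 0.026]
fb [0.491 0.025 0.026]
box [0.363 0.188 0.026]
hex [0.539 0.297 0.02 ]
tape [ 0.705 -0.012  0.02 ]
white [0.348 0.029 0.   ]
bottle [0.546 0.417 0.   ]
spool [0.385 0.391 0.03 ]
cyan [0.85  0.198 0.   ]
darkbox [0.353 0.454 0.   ]
```

View pics/wrist0.png

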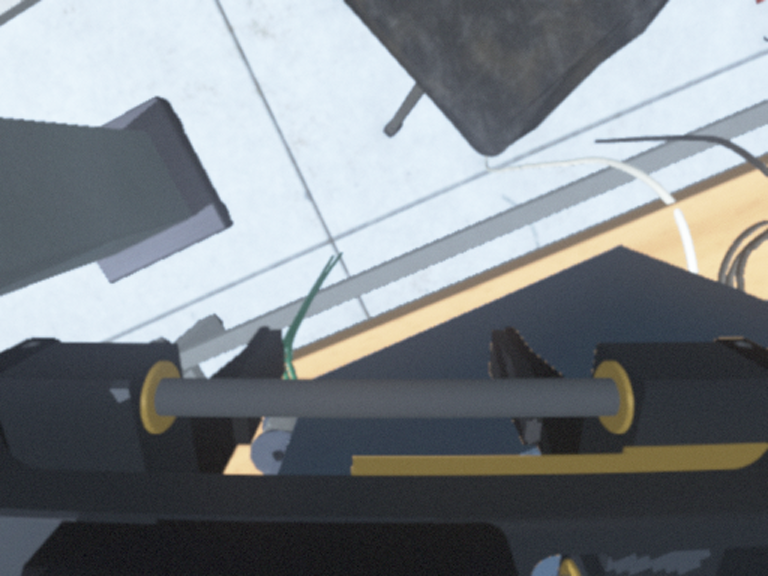

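```bash
cat > c.py <<'E'
from h import *
import pickle
F=pickle.load(open('f0.pkl','rb'))
A=np.vstack([cloud(F[n]).reshape(-1,3) for n in('scene','side')])
A=A[(A[:,2]>.055)&(A[:,2]<.4)&(A[:,0]>.2)&(A[:,0]<.9)&(A[:,1]>-.3)&(A[:,1]<.5)]
for n,c in dict(gear=(.434,-.057),bear=(.4475,.106),sleeve=(.432,.2655),pin=(.566,.198),stand=(.57,.03)).items():
    d=A-np.r_[c,0]; print(n,[ (k.round(3).tolist()) for k in [d[np.argsort(np.hypot(d[:,0],d[:,1]))[i]] for i in (5,50)]], 'bodybox hits',((abs(d[:,0])<.06)&(abs(d[:,1])<.12)).sum())
    # nearest at dir +x,+y
    s=d[abs(d[:,1])<.11]; s=s[s[:,0]>.02]; print('  +x min',s[:,0].min() if len(s) else None); s=d[abs(d[:,0])<.06]; s=s[s[:,1]>.02]; print('  +y min',s[:,1].min() if len(s) else None)
s=F['wrist']['s'];R=Ro.from_rotvec(s['tcp_rot']).as_matrix(); print('tool axes cols',R.round(3)); print(np.array(F['wrist']['mount']).round(3))
E
python3 c.py
```

```text
gear [[0.014, -0.11, 0.075], [0.019, -0.112, 0.081]] bodybox hits 616
  +x min 0.04420622866781104
  +y min 0.49715767189898113
bear [[0.114, -0.075, 0.055], [0.122, -0.068, 0.064]] bodybox hits 0
  +x min 0.11156431215027018
  +y min 0.3344289251484277
sleeve [[0.102, 0.12, 0.061], [0.101, 0.123, 0.073]] bodybox hits 0
  +x min 0.15677539724401762
  +y min 0.17410426623972225
pin [[0.083, 0.042, 0.166], [0.088, 0.041, 0.158]] bodybox hits 0
  +x min 0.08011303963438254
  +y min 0.14995544279432355
stand [[0.002, -0.0, 0.076], [-0.003, -0.005, 0.073]] bodybox hits 189
  +x min 0.10889133019488051
  +y min 0.31795544279432353
tool axes cols [[-0.001  0.403  0.915]
 [-0.002  0.915 -0.403]
 [-1.    -0.002 -0.   ]]
[[ 0.    -0.281  0.96  -0.093]
 [ 1.    -0.    -0.     0.   ]
 [ 0.     0.96   0.281 -0.077]
 [ 0.     0.     0.     1.   ]]
```

```bash
python3 -m creep '[[0,-251,210,0,0,0],[0,-251,210,0,0,0],[0,-251,210,0,0,0],[0,-251,210,0,0,0],[0,-251,210,0,0,0],[0,-251,210,0,0,0],[0,-251,210,0,0,0],[0,-251,210,0,0,0]]' 87 30
python3 -m creep '[[10,-251,210,0,0,0],[10,-251,210,0,0,0],[10,-251,210,0,0,0],[10,-251,210,0,0,0],[10,-251,210,0,0,0],[10,-251,210,0,0,0],[10,-251,210,0,0,0],[10,-251,210,0,0,0]]'
python3 - <<'E'
from h import *
import pickle
f=grab('wrist'); pickle.dump(f,open('w1.pkl','wb')); save(f,'w1.png',sc=1.5); print(f['s']['t'],f['s']['position'],f['s']['tcp_rot'])
E
```

```text
t: 0.95
position: [0.3436, 0.255, 0.2922]
tcp_rot: [0.328, 1.545, -0.329]
contact_force: [0.2, 0.2, 0.2]
grip_width: 0.087
t: 1.75
position: [0.4348, -0.059, 0.282]
tcp_rot: [0.328, 1.546, -0.329]
contact_force: [-0.7, -0.4, -0.6]
grip_width: 0.0867
1.75 [ 0.43481477 -0.05896033  0.28199958] [ 0.32803373  1.54588698 -0.32870621]
```

View pics/w1.png

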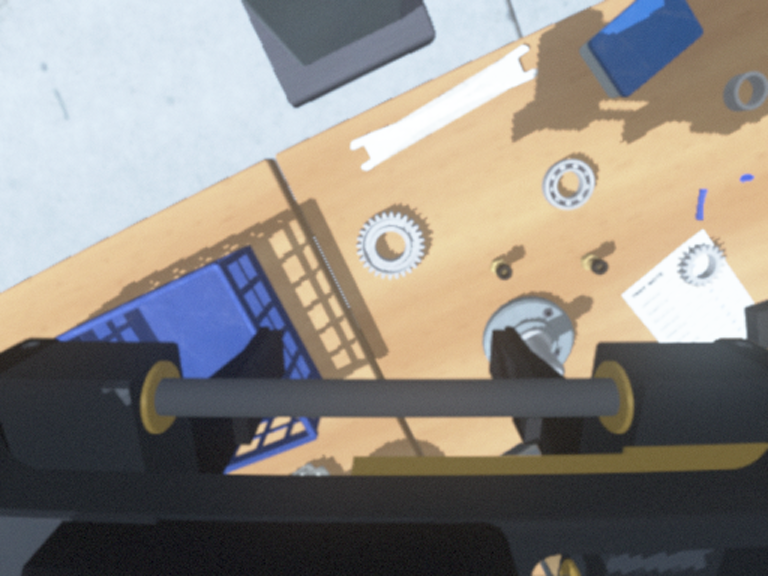

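The wrist view shows the gear at (392,243), bearing (569,184), sleeve (747,90), pinion (700,263), and the stand partly hidden at (530,335).

```bash
cat >> h.py <<'E'
def ring(f,c,r,z,rb):
    """ring centre by depth (height band) and by the enclosing circle of the low-saturation blob on the top plane"""
    C=cloud(f); d=np.linalg.norm(C[...,:2]-np.array(c)[:2],axis=2)
    m=((d<r+.008)&(abs(C[...,2]-z)<.004)).astype(np.uint8)
    m=cv2.morphologyEx(m,cv2.MORPH_OPEN,np.ones((2,2),np.uint8))
    out={}
    q=C[m>0]; (x,y),rr=cv2.minEnclosingCircle(q[:,:2].astype(np.float32)); out['depth']=np.round((x,y,rr,np.median(q[:,2])),4)
    hsv=cv2.cvtColor(f['color'],cv2.COLOR_RGB2HSV)
    vv,uu=np.mgrid[:384,:512]; P=onplane(f,np.c_[uu.ravel(),vv.ravel()],z).reshape(384,512,3); dp=np.linalg.norm(P[...,:2]-np.array(c)[:2],axis=2)
    m2=((hsv[...,1]<60)&(hsv[...,2]>90)&(dp<r+.008)).astype(np.uint8)
    cn=max(cv2.findContours(m2,cv2.RETR_EXTERNAL,cv2.CHAIN_APPROX_NONE)[0],key=len).reshape(-1,2)
    w=onplane(f,cn,z)[:,:2]
    (x,y),rr=cv2.minEnclosingCircle(w.astype(np.float32)); out['colour']=np.round((x,y,rr),4)
    cnb=cv2.findContours(m2,cv2.RETR_CCOMP,cv2.CHAIN_APPROX_NONE); 
    # bore: pixels inside low (depth below top) 
    m3=((dp<rb+.004)&(m2==0)).astype(np.uint8); cs=cv2.findContours(m3,cv2.RETR_EXTERNAL,cv2.CHAIN_APPROX_NONE)[0]
    if cs:
        w=onplane(f,max(cs,key=len).reshape(-1,2),z)[:,:2]; (x,y),rr=cv2.minEnclosingCircle(w.astype(np.float32)); out['bore']=np.round((x,y,rr),4)
    return out
E
python3 - <<'E'
from h import *
import pickle
f=pickle.load(open('w1.pkl','rb'))
for n,(u,v,z,r,rb) in dict(gear=(392,243,.012,.03,.0135),bear=(569,184,.012,.021,.0115),sleeve=(747,90,.014,.015,.0115),pin=(700,263,.012,.02,.0115)).items():
    c=onplane(f,[[u/1.5,v/1.5]],z)[0]; print(n,c.round(4),ring(f,c,r,z,rb))
s=f['s']; print(tool(np.array([.4335,-.0567,s['position'][2]])-s['position'],s))
E
```

```text
gear [ 0.4307 -0.0519  0.012 ] {'depth': array([ 0.4137, -0.0478,  0.0533,  0.0112]), 'colour': array([ 0.4318, -0.0545,  0.0314]), 'bore': array([ 0.4314, -0.0538,  0.0116])}
bear [0.4449 0.1056 0.012 ] {'depth': array([0.4493, 0.1073, 0.0248, 0.0112]), 'colour': array([0.4444, 0.1048, 0.0235]), 'bore': array([0.4443, 0.1046, 0.0097])}
sleeve [0.4309 0.2656 0.014 ] {'depth': array([0.3988, 0.1339, 0.1651, 0.0136]), 'colour': array([0.4318, 0.2639, 0.0201]), 'bore': array([0.4311, 0.2629, 0.0083])}
pin [0.5601 0.1961 0.012 ] {'depth': array([0.4742, 0.0974, 0.1663, 0.0119]), 'colour': array([0.5601, 0.1962, 0.0281])}
[-0.   1.5 -2.1]
```

```bash
sed -i 's/cv2.minEnclosingCircle(\(.*\)\.astype(np.float32))/mec(\1)/' h.py; cat >> h.py <<'E'
def mec(q):
    # circle by least squares on the hull points, robust to cv2's duplicates issue
    h=cv2.convexHull(np.round(q*1e3,2).astype(np.float32)).reshape(-1,2).astype(float)
    t=np.cumsum(np.r_[0,np.linalg.norm(np.diff(np.r_[h,h[:1]],axis=0),axis=1)])
    s=np.linspace(0,t[-1],200,endpoint=False); hh=np.r_[h,h[:1]]
    p=np.c_[np.interp(s,t,hh[:,0]),np.interp(s,t,hh[:,1])]/1e3
    A=np.c_[2*p,np.ones(len(p))]; x=np.linalg.lstsq(A,(p**2).sum(1),rcond=None)[0]
    return (x[0],x[1]),np.sqrt(x[2]+x[0]**2+x[1]**2)
E
python3 -m creep '[[30,3,-3,0,0,0],[30,3,-3,0,0,0],[30,3,-3,0,0,0],[30,3,-3,0,0,0]]'
python3 - <<'E'
from h import *
import pickle
fs=[pickle.load(open('w1.pkl','rb')),grab('wrist')]; pickle.dump(fs[1],open('w2.pkl','wb'))
for f in fs:
  print(f['s']['position'],f['s']['tcp_rot'])
  for n,(c,z,r,rb) in dict(gear=((.432,-.0545),.012,.03,.0135),bear=((.4445,.105),.012,.021,.0115),sleeve=((.432,.265),.014,.015,.0115),pin=((.563,.196),.012,.02,.0115)).items():
    try: print(n,ring(f,c,r,z,rb))
    except Exception as e: print(n,e)
E
```

```text
t: 2.2
position: [0.4329, -0.052, 0.2534]
tcp_rot: [0.324, 1.545, -0.324]
contact_force: [-1.0, -0.8, 0.1]
grip_width: 0.0867
[ 0.43481477 -0.05896033  0.28199958] [ 0.32803373  1.54588698 -0.32870621]
gear {'depth': array([ 0.4198, -0.0487,  0.0386,  0.0112]), 'colour': array([ 0.4318, -0.0542,  0.0305]), 'bore': array([ 0.4313, -0.0539,  0.011 ])}
bear {'depth': array([0.4483, 0.1084, 0.0225, 0.0112]), 'colour': array([0.4446, 0.1048, 0.0225]), 'bore': array([0.4441, 0.1044, 0.0084])}
sleeve {'depth': array([0.4078, 0.1365, 0.0984, 0.0136]), 'colour': array([0.4313, 0.2641, 0.018 ]), 'bore': array([0.4311, 0.2637, 0.0063])}
pin {'depth': array([0.4784, 0.1008, 0.0995, 0.0119]), 'colour': array([0.5633, 0.195 , 0.0268])}
[ 0.43293587 -0.05200856  0.25338245] [ 0.32410363  1.54502576 -0.32409625]
gear {'depth': array([ 0.4185, -0.047 ,  0.04  ,  0.0113]), 'colour': array([ 0.432 , -0.0546,  0.0305]), 'bore': array([ 0.4313, -0.0541,  0.0109])}
bear {'depth': array([0.415 , 0.0581, 0.0559, 0.0111]), 'colour': array([0.4446, 0.1044, 0.0224]), 'bore': array([0.444 , 0.1042, 0.0083])}
sleeve {'depth': array([0.4059, 0.1313, 0.0919, 0.0138]), 'colour': array([0.4294, 0.2557, 0.0131]), 'bore': array([0.4311, 0.2628, 0.0056])}
pin {'depth': array([0.4771, 0.1053, 0.099 , 0.012 ]), 'colour': array([0.5635, 0.1947, 0.0269])}
```

```bash
python3 -m creep '[[50,-3,0,0,0,0],[100,-3,0,0,0,0],[140,-3,0,0,0,0],[165,-3,0,0,0,0],[178,-3,0,0,0,0],[178,-3,0,0,0,0],[178,-3,0,0,0,0],[178,-3,0,0,0,0]]'
python3 -m creep '[[0,0,0,0,0,0],[0,0,0,0,0,0],[0,0,0,0,0,0],[0,0,0,0,0,0],[0,0,0,0,0,0],[0,0,0,0,0,0],[0,0,0,0,0,0]]' 50 30
python3 - <<'E'
from h import *
f=grab('wrist'); save(f,'w3.png',sc=1.5)
E
```

```text
t: 3.05
position: [0.4326, -0.0558, 0.0758]
tcp_rot: [0.325, 1.543, -0.325]
contact_force: [0.1, -0.1, 0.3]
grip_width: 0.0868
t: 3.75
position: [0.4313, -0.0554, 0.0744]
tcp_rot: [0.326, 1.546, -0.325]
contact_force: [-0.8, 0.3, 4.7]
grip_width: 0.0583
```

View pics/w3.png

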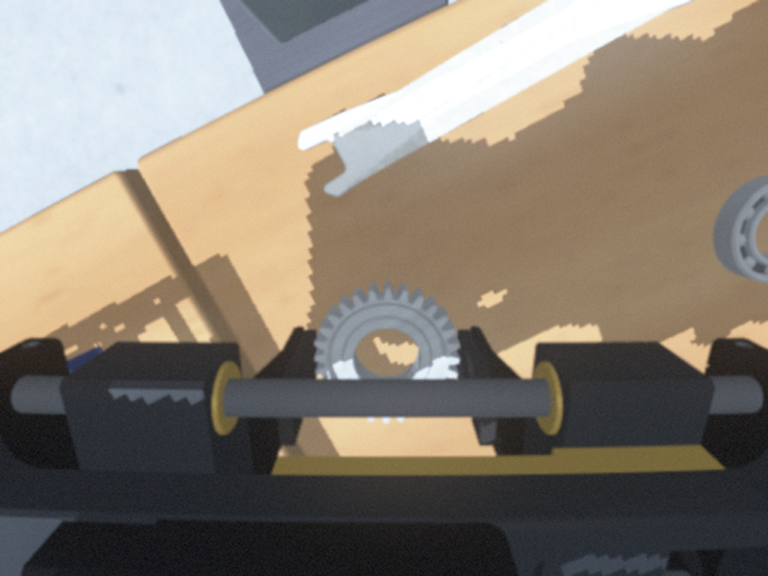

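Gear gripped: the opening is 58 mm and the bore shows at (387,352). I lift and hover over the stand to measure the shaft from the wrist.

```bash
python3 -m creep '[[-10,0,0,0,0,0],[-40,0,0,0,0,0],[-90,0,0,0,0,0],[-140,0,0,0,0,0],[-180,30,20,0,0,0],[-210,65,45,0,0,0],[-225,100,70,0,0,0],[-225,134,93,0,0,0]]'
python3 -m creep '[[0,0,0,0,0,0],[0,0,0,0,0,0],[0,0,0,0,0,0],[0,0,0,0,0,0]]'
python3 - <<'E'
from h import *
import pickle
f=grab('wrist'); pickle.dump(f,open('w4.pkl','wb')); save(f,'w4.png',sc=1.5); print(f['s']['position'],f['s']['tcp_rot'],f['s']['grip_width'])
E
```

```text
t: 4.6
position: [0.5731, 0.0304, 0.3037]
tcp_rot: [0.326, 1.539, -0.325]
contact_force: [0.8, -1.0, -2.2]
grip_width: 0.0588
t: 5.0
position: [0.5694, 0.029, 0.2992]
tcp_rot: [0.326, 1.547, -0.326]
contact_force: [-0.4, 0.2, -1.6]
grip_width: 0.0589
[0.56937858 0.02903408 0.29921563] [ 0.32579237  1.54661406 -0.32633521] 0.05887938889418042
```

View pics/w4.png

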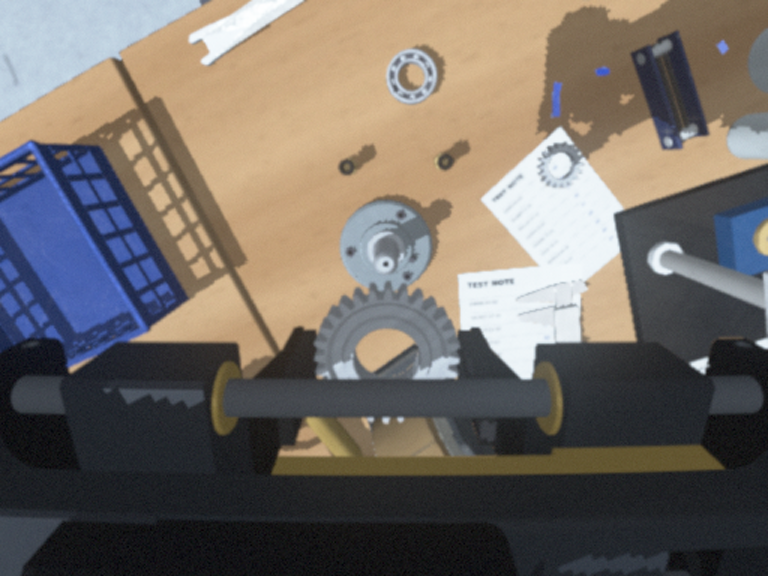

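```bash
python3 - <<'E'
from h import *
import pickle
f=pickle.load(open('w4.pkl','rb'))
print(ring(f,(.57,.029),.043,.012,.01)['colour'])
print('tip',onplane(f,[[386/1.5,264/1.5]],.074), 'base',onplane(f,[[386/1.5,243/1.5]],.012))
print('bear',ring(f,(.4445,.105),.021,.012,.0115),'pin',onplane(f,[[560/1.5,164/1.5]],.012))
zt=f['s']['position'][2]-.0744+.012
print('bore of held gear',onplane(f,[[387/1.5,352/1.5]],zt),'TCP',f['s']['position'],zt)
save(f,'w4c.png',(220,120,300,270),5)
E
```

```text
[0.5723 0.0263 0.045 ]
tip [[0.57020347 0.028224   0.074     ]] base [[0.56602018 0.0299642  0.012     ]]
bear {'depth': array([0.4622, 0.0946, 0.0314, 0.011 ]), 'colour': array([0.4458, 0.1057, 0.0216]), 'bore': array([0.446 , 0.1053, 0.0093])} pin [[0.56304703 0.19779427 0.012     ]]
bore of held gear [[0.56734014 0.03021553 0.23681563]] TCP [0.56937858 0.02903408 0.29921563] 0.2368156250018815
```

View pics/w4c.png

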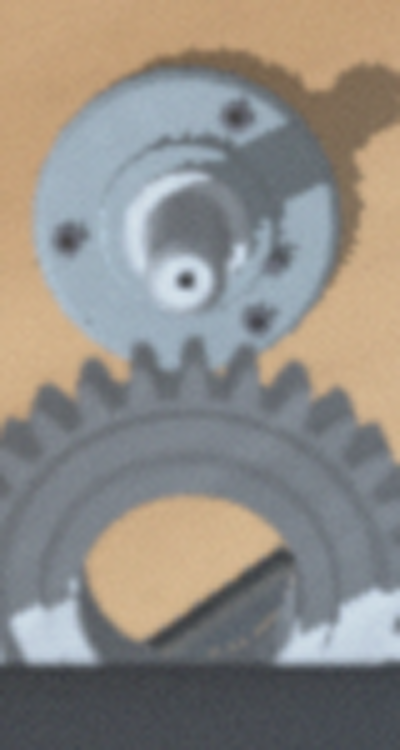

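The tip dot is at crop (186,280), i.e. pixel (257.2,176), which puts the shaft at (0.570,0.028). The gear is centred in the jaws. I shift +1 mm in tool z and lower, watching the force.

```bash
python3 -m creep '[[40,-0.5,1,0,0,0],[80,-0.5,1,0,0,0],[110,-0.5,1,0,0,0],[130,-0.5,1,0,0,0],[145,-0.5,1,0,0,0],[150,-0.5,1,0,0,0],[155,-0.5,1,0,0,0],[158,-0.5,1,0,0,0]]'
python3 -m creep '[[4,0,0,0,0,0],[8,0,0,0,0,0],[12,0,0,0,0,0],[16,0,0,0,0,0],[18,0,0,0,0,0],[20,0,0,0,0,0],[20,0,0,0,0,0]]'
python3 - <<'E'
from h import *
s=robot.state();print(s['position'],s['contact_force'],s['tcp_rot'])
E
```

```text
t: 5.85
position: [0.5718, 0.0286, 0.1422]
tcp_rot: [0.326, 1.544, -0.325]
contact_force: [-0.5, -0.5, -1.7]
grip_width: 0.0587
t: 6.55
position: [0.5709, 0.0288, 0.1209]
tcp_rot: [0.325, 1.547, -0.325]
contact_force: [-0.4, -0.5, -3.4]
grip_width: 0.0584
[0.57086884 0.02881908 0.12089327] [-0.37286957 -0.52426621 -3.36643943] [ 0.32530797  1.54673055 -0.32542445]
```

```bash
python3 -m creep '[[5,0,0,0,0,0],[10,0,0,0,0,0],[13,0,0,0,0,0],[15,0,0,0,0,0],[16,0,0,0,0,0],[17,0,0,0,0,0],[18,0,0,0,0,0],[19,0,0,0,0,0]]'
python3 -m creep '[[1,0,0,0,0,0],[2,0,0,0,0,0],[3,0,0,0,0,0],[4,0,0,0,0,0],[5,0,0,0,0,0],[5,0,0,0,0,0],[5,0,0,0,0,0]]'
```

```text
t: 7.35
position: [0.5712, 0.0287, 0.1027]
tcp_rot: [0.325, 1.546, -0.325]
contact_force: [-3.2, -0.8, 5.3]
grip_width: 0.0586
t: 8.05
position: [0.5705, 0.0287, 0.0968]
tcp_rot: [0.325, 1.547, -0.326]
contact_force: [-4.0, -2.3, -1.4]
grip_width: 0.0586
```

```bash
python3 -m creep '[[0.5,0,-0.7,0,0,0],[1,0,-0.7,0,0,0],[1,0,-0.7,0,0,0],[1,0,-0.7,0,0,0]]'
python3 -m creep '[[0.5,0,0,0,0,0],[1,0,0,0,0,0],[1,0,0,0,0,0],[1,0,0,0,0,0]]'
```

```text
t: 8.45
position: [0.5704, 0.0288, 0.0965]
tcp_rot: [0.325, 1.546, -0.326]
contact_force: [-3.6, -2.7, 2.0]
grip_width: 0.0588
t: 8.85
position: [0.5704, 0.0289, 0.0964]
tcp_rot: [0.325, 1.546, -0.326]
contact_force: [-9.3, -2.3, 8.4]
grip_width: 0.0584
```

```bash
python3 -m creep '[[-1,0,0,0,0,0],[-1,0,0,0,0,0],[-1,0,0,0,0,0],[-1,0,0,0,0,0],[-1,0,0,0,0,0]]' 80
python3 -m creep '[[-10,0,0,0,0,0],[-40,0,0,0,0,0],[-90,0,0,0,0,0],[-130,0,0,0,0,0],[-170,0,0,-0.13,0,0],[-204,0,0,-0.26,0,0],[-204,0,0,-0.38,0,0],[-204,0,0,-0.415,0,0]]'
python3 -m creep '[[0,0,0,0,0,0],[0,0,0,0,0,0],[0,0,0,0,0,0]]'
python3 - <<'E'
from h import *
import pickle
f=grab('wrist'); pickle.dump(f,open('w5.pkl','wb')); save(f,'w5.png',sc=1.5); print(f['s']['position'],f['s']['tcp_rot'],f['s']['grip_width'])
print(Ro.from_rotvec(f['s']['tcp_rot']).as_matrix().round(3))
E
```

```text
t: 9.35
position: [0.5707, 0.0292, 0.0963]
tcp_rot: [0.326, 1.546, -0.325]
contact_force: [-0.0, -0.7, 0.1]
grip_width: 0.0793
t: 10.15
position: [0.5712, 0.0291, 0.3033]
tcp_rot: [-0.003, 1.566, 0.003]
contact_force: [-0.0, 0.1, -1.6]
grip_width: 0.0803
t: 10.45
position: [0.5702, 0.0291, 0.3001]
tcp_rot: [0.001, 1.571, -0.0]
contact_force: [0.4, 0.3, 0.7]
grip_width: 0.0798
[0.57024988 0.02911437 0.30010043] [ 5.26070130e-04  1.57121798e+00 -4.49706960e-04] 0.07979836606042061
[[-0.     0.001  1.   ]
 [ 0.     1.    -0.001]
 [-1.     0.    -0.   ]]
```

View pics/w5.png

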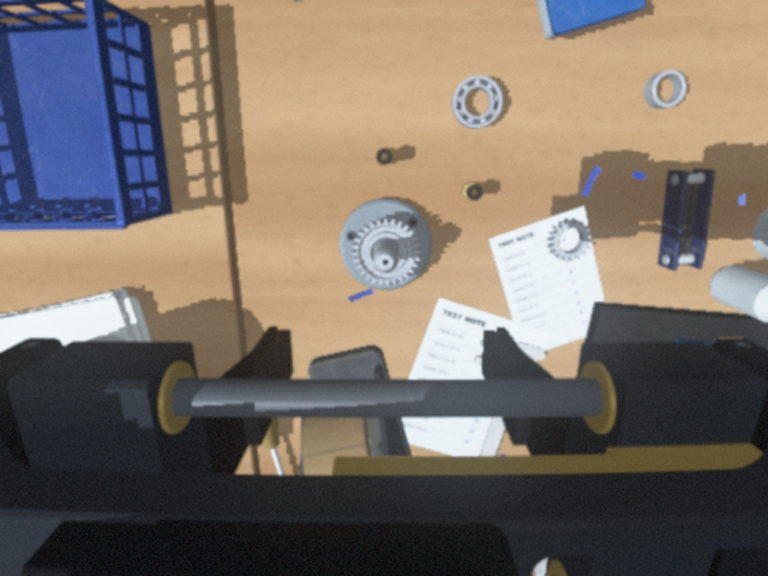

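The gear lies on the shoulder around the shaft, with the tip at (385,261). Next I measure the sleeve from above it.

```bash
python3 - <<'E'
from h import *
import pickle
f=pickle.load(open('w5.pkl','rb'))
hsv=cv2.cvtColor(f['color'],cv2.COLOR_RGB2HSV)
print('tip',onplane(f,[[385.5/1.5,261/1.5]],.074)[0].round(4))
for n,(c,z,r,rb) in dict(bear=((.445,.105),.012,.021,.0115),sleeve=((.432,.265),.014,.015,.0115)).items(): print(n,ring(f,c,r,z,rb))
print('pin',onplane(f,[[569/1.5,240/1.5]],.012)[0].round(4))
E
python3 -m creep '[[0,50,-30,0,0,0],[0,100,-60,0,0,0],[0,140,-85,0,0,0],[0,180,-115,0,0,0],[0,215,-138,0,0,0],[0,236,-138,0,0,0],[0,236,-138,0,0,0],[0,236,-138,0,0,0]]' 60
python3 -m creep '[[20,0,0,0,0,0],[20,0,0,0,0,0],[20,0,0,0,0,0]]'
python3 - <<'E'
from h import *
import pickle
f=grab('wrist'); pickle.dump(f,open('w6.pkl','wb')); print(f['s']['position'],ring(f,(.432,.265),.015,.014,.0115))
save(f,'w6.png',(150,80,360,240),3)
E
```

```text
tip [0.5691 0.0283 0.074 ]
bear {'depth': array([0.4624, 0.0826, 0.0375, 0.0111]), 'colour': array([0.4459, 0.1055, 0.0218]), 'bore': array([0.446 , 0.105 , 0.0091])}
sleeve {'depth': array([0.4634, 0.1661, 0.0813, 0.0138]), 'colour': array([0.4334, 0.2654, 0.0175]), 'bore': array([0.4336, 0.2648, 0.0073])}
pin [0.564  0.1971 0.012 ]
t: 11.3
position: [0.4322, 0.2653, 0.3001]
tcp_rot: [-0.002, 1.571, 0.001]
contact_force: [1.0, -0.2, -0.4]
grip_width: 0.0601
t: 11.6
position: [0.4326, 0.2639, 0.2799]
tcp_rot: [0.001, 1.572, -0.002]
contact_force: [0.5, -0.8, 0.9]
grip_width: 0.06
[0.43258018 0.26390854 0.27989837] {'depth': array([0.4071, 0.2683, 0.0308, 0.0139]), 'colour': array([0.4317, 0.2682, 0.0159]), 'bore': array([0.4328, 0.2573, 0.0089])}
```

View pics/w6.png

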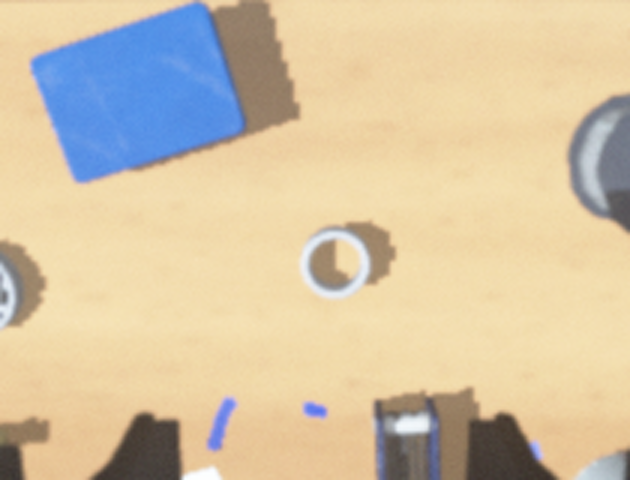

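```bash
python3 - <<'E'
from h import *
import pickle
f=pickle.load(open('w6.pkl','rb'))
p=onplane(f,[[262.3,167.7],[262.3,167.7+11.6],[262.3+11.6,167.7]],.014); print(p.round(4), (p[0]-f['s']['position']).round(4))
E
```

```text
[[0.4323 0.2697 0.014 ]
 [0.4478 0.2697 0.014 ]
 [0.4323 0.2848 0.014 ]] [-0.0003  0.0058 -0.2659]
```

```bash
python3 -m creep '[[40,3,0,0,0,0],[80,3,0,0,0,0],[80,3,0,0,0,0],[80,3,0,0,0,0],[80,3,0,0,0,0]]'
python3 - <<'E'
from h import *
import pickle
f=grab('wrist'); pickle.dump(f,open('w7.pkl','wb')); print(f['s']['position'],f['s']['tcp_rot'],ring(f,(.432,.267),.015,.014,.0115))
save(f,'w7.png',(180,110,340,270),3.7)
E
```

```text
t: 12.15
position: [0.4339, 0.2685, 0.203]
tcp_rot: [0.001, 1.567, 0.001]
contact_force: [0.4, -0.1, 1.2]
grip_width: 0.0598
[0.43393501 0.26847876 0.20300413] [1.31554809e-03 1.56715288e+00 1.02203329e-03] {'depth': array([0.408 , 0.2697, 0.0307, 0.0141]), 'colour': array([0.4315, 0.2685, 0.016 ]), 'bore': array([0.4309, 0.2685, 0.0091])}
```

View pics/w7.png

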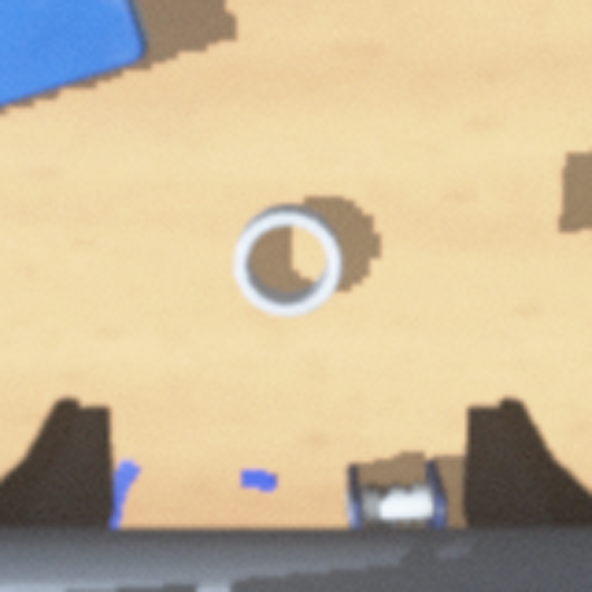

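Sleeve centre at crop (288,261), exactly midway between the fingers. I go down and grip.

```bash
python3 -m creep '[[40,0,-1,0,0,0],[80,0,-1,0,0,0],[105,0,-1,0,0,0],[120,0,-1,0,0,0],[126,0,-1,0,0,0],[126,0,-1,0,0,0],[126,0,-1,0,0,0],[126,0,-1,0,0,0]]'
python3 -m creep '[[0,0,0,0,0,0],[0,0,0,0,0,0],[0,0,0,0,0,0],[0,0,0,0,0,0],[0,0,0,0,0,0],[0,0,0,0,0,0],[0,0,0,0,0,0],[0,0,0,0,0,0]]' 20 20
python3 -m creep '[[-10,0,0,0,0,0],[-40,0,0,0,0,0],[-90,0,0,0,0,0],[-140,0,0,0,0,0],[-190,0,0,0,0,0],[-226,0,0,0,0,0],[-226,0,0,0,0,0],[-226,0,0,0,0,0]]'
python3 -m creep '[[0,-40,25,0,0,0],[0,-80,50,0,0,0],[0,-120,75,0,0,0],[0,-160,100,0,0,0],[0,-200,120,0,0,0],[0,-238,138,0,0,0],[0,-238,138,0,0,0],[0,-238,138,0,0,0]]'
python3 -m creep '[[0,0,0,0,0,0],[0,0,0,0,0,0],[0,0,0,0,0,0],[0,0,0,0,0,0]]'
python3 - <<'E'
from h import *
import pickle
f=grab('wrist'); pickle.dump(f,open('w8.pkl','wb')); print(f['s']['position'],f['s']['tcp_rot'])
save(f,'w8.png',(170,120,350,280),4)
E
```

```text
t: 13.0
position: [0.4325, 0.2686, 0.0759]
tcp_rot: [0.001, 1.568, 0.001]
contact_force: [0.3, -0.6, -0.0]
grip_width: 0.0596
t: 13.8
position: [0.4313, 0.2681, 0.0742]
tcp_rot: [-0.0, 1.571, 0.0]
contact_force: [-0.1, -0.4, -0.0]
grip_width: 0.0294
t: 14.6
position: [0.4316, 0.2682, 0.3017]
tcp_rot: [0.001, 1.568, 0.001]
contact_force: [-0.2, -0.7, -1.1]
grip_width: 0.0289
t: 15.4
position: [0.5685, 0.0293, 0.2978]
tcp_rot: [0.002, 1.575, -0.001]
contact_force: [-0.2, 0.2, -0.8]
grip_width: 0.0286
t: 15.8
position: [0.5692, 0.031, 0.3004]
tcp_rot: [-0.001, 1.571, 0.001]
contact_force: [0.7, -0.3, 0.1]
grip_width: 0.029
[0.56916637 0.03102135 0.30038712] [-1.26676829e-03  1.57055588e+00  1.32362003e-03]
```

View pics/w8.png

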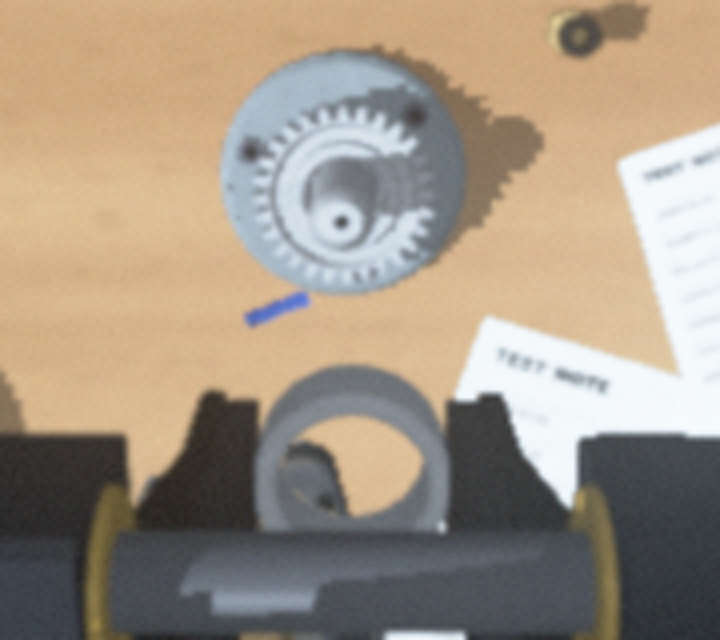

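```bash
cat > t.py <<'E'
from h import *
import pickle,sys
f=pickle.load(open(sys.argv[1],'rb')); u,v=float(sys.argv[2]),float(sys.argv[3])
p=onplane(f,[[u,v]],.074)[0]; print('tip',p.round(4),'rel TCP',(p-f['s']['position']).round(4)[:2])
E
python3 t.py w8.pkl 255.25 175.5; python3 t.py w5.pkl 257 174
python3 - <<'E'
from h import *
import pickle
f=pickle.load(open('w8.pkl','rb')); z=f['s']['position'][2]-.0742+.014
print(onplane(f,[[170+352.5/4,120+470/4]],z)-f['s']['position'])
E
```

```text
tip [0.5701 0.0282 0.074 ] rel TCP [ 0.0009 -0.0028]
tip [0.5691 0.0283 0.074 ] rel TCP [-0.0011 -0.0008]
[[-0.00149837  0.00025323 -0.0602    ]]
```

```bash
python3 -m creep '[[40,-2.8,0.5,0,0,0],[80,-2.8,0.5,0,0,0],[110,-2.8,0.5,0,0,0],[130,-2.8,0.5,0,0,0],[140,-2.8,0.5,0,0,0],[145,-2.8,0.5,0,0,0],[150,-2.8,0.5,0,0,0],[154,-2.8,0.5,0,0,0]]'
python3 -m creep '[[3,0,0,0,0,0],[6,0,0,0,0,0],[9,0,0,0,0,0],[12,0,0,0,0,0],[14,0,0,0,0,0],[14,0,0,0,0,0]]'
```

```text
t: 16.65
position: [0.5708, 0.0273, 0.1473]
tcp_rot: [-0.0, 1.569, 0.0]
contact_force: [0.1, -0.1, -0.2]
grip_width: 0.0291
t: 17.25
position: [0.5698, 0.0272, 0.1319]
tcp_rot: [-0.0, 1.571, 0.0]
contact_force: [-0.3, -0.6, 0.4]
grip_width: 0.0288
```

```bash
python3 -m creep '[[4,0.5,0,0,0,0],[8,0.5,0,0,0,0],[12,0.5,0,0,0,0],[15,0.5,0,0,0,0],[18,0.5,0,0,0,0],[20,0.5,0,0,0,0],[21.5,0.5,0,0,0,0],[22.5,0.5,0,0,0,0]]'
python3 -m creep '[[0.5,0,0,0,0,0],[1,0,0,0,0,0],[1.5,0,0,0,0,0],[1.5,0,0,0,0,0],[1.5,0,0,0,0,0]]'
```

```text
t: 18.05
position: [0.5699, 0.0278, 0.1096]
tcp_rot: [-0.0, 1.571, 0.0]
contact_force: [-0.6, -0.1, -0.9]
grip_width: 0.029
t: 18.55
position: [0.5699, 0.0278, 0.1083]
tcp_rot: [-0.0, 1.571, 0.0]
contact_force: [-0.7, 0.1, -0.5]
grip_width: 0.0289
```

```bash
python3 -m creep '[[0.3,0,0,0,0,0],[0.6,0,0,0,0,0],[0.6,0,0,0,0,0],[0.6,0,0,0,0,0]]'
python3 -m creep '[[0.3,0,0,0,0,0],[0.6,0,0,0,0,0],[0.6,0,0,0,0,0],[0.6,0,0,0,0,0]]'
```

```text
t: 18.95
position: [0.57, 0.0278, 0.1082]
tcp_rot: [-0.0, 1.571, 0.0]
contact_force: [-3.1, 0.3, 5.9]
grip_width: 0.0287
t: 19.35
position: [0.5701, 0.0278, 0.1081]
tcp_rot: [-0.0, 1.571, 0.0]
contact_force: [-5.4, 0.2, 9.5]
grip_width: 0.0292
```

Seated, with force building at the expected height. I release it and go to the pinion.

```bash
python3 -m creep '[[-0.8,0,0,0,0,0],[-0.8,0,0,0,0,0],[-0.8,0,0,0,0,0],[-0.8,0,0,0,0,0],[-0.8,0,0,0,0,0],[-0.8,0,0,0,0,0]]' 64
python3 -m creep '[[-10,0,0,0,0,0],[-40,0,0,0,0,0],[-90,0,0,0,0,0],[-140,0,0,0,0,0],[-172,40,0,0,0,0],[-172,90,0,0,0,0],[-172,140,-6,0,0,0],[-172,169,-6,0,0,0]]'
python3 -m creep '[[60,0,0,0,0,0],[60,0,0,0,0,0],[60,0,0,0,0,0],[60,0,0,0,0,0],[60,0,0,0,0,0]]'
python3 - <<'E'
from h import *
import pickle
f=grab('wrist'); pickle.dump(f,open('w9.pkl','wb')); print(f['s']['position'],f['s']['tcp_rot'])
save(f,'w9.png',(150,110,370,275),3.6)
E
```

```text
t: 19.95
position: [0.5698, 0.0278, 0.1077]
tcp_rot: [-0.0, 1.571, 0.0]
contact_force: [-0.3, 0.2, -0.5]
grip_width: 0.0624
t: 20.75
position: [0.5632, 0.1998, 0.2815]
tcp_rot: [-0.0, 1.569, 0.002]
contact_force: [0.1, 0.0, 0.6]
grip_width: 0.0641
t: 21.25
position: [0.5651, 0.1962, 0.2222]
tcp_rot: [0.001, 1.568, -0.0]
contact_force: [0.2, -0.6, 0.8]
grip_width: 0.0641
[0.56514782 0.1962378  0.22218758] [ 1.29268234e-03  1.56762531e+00 -3.75060188e-04]
```

View pics/w9.png

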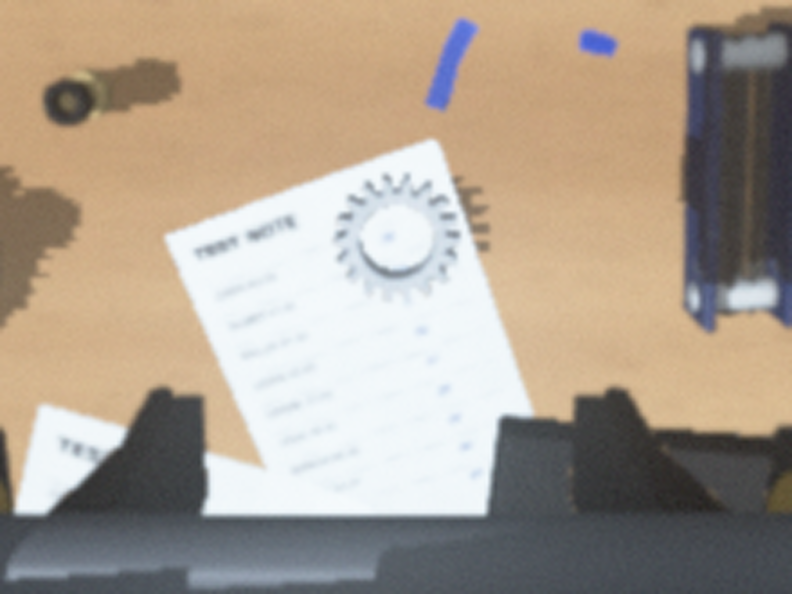

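```bash
python3 - <<'E'
from h import *
import pickle
f=pickle.load(open('w9.pkl','rb'))
p=onplane(f,[[260.6,176.4],[260.6+17.6,176.4]],.012); print(p.round(4),(p[0]-f['s']['position']).round(4))
s=robot.state(); print(s['position'])
E
```

```text
[[0.5638 0.1996 0.012 ]
 [0.5638 0.2191 0.012 ]] [-0.0014  0.0034 -0.2102]
[0.56510828 0.19629052 0.22210205]
```

```bash
python3 -m creep '[[40,2.5,0,0,0,0],[80,2.5,0,0,0,0],[115,2.5,0,0,0,0],[135,2.5,0,0,0,0],[145,2.5,0,0,0,0],[145,2.5,0,0,0,0],[145,2.5,0,0,0,0],[145,2.5,0,0,0,0]]'
python3 -m creep '[[0,0,0,0,0,0],[0,0,0,0,0,0],[0,0,0,0,0,0],[0,0,0,0,0,0],[0,0,0,0,0,0],[0,0,0,0,0,0],[0,0,0,0,0,0]]' 30 20
python3 -m creep '[[-10,0,0,0,0,0],[-40,0,0,0,0,0],[-90,0,0,0,0,0],[-140,0,0,0,0,0],[-190,0,0,0,0,0],[-226,-40,0,0,0,0],[-226,-90,3,0,0,0],[-226,-130,6,0,0,0]]'
python3 -m creep '[[0,-41,0,0,0,0],[0,-41,0,0,0,0],[0,-41,0,0,0,0],[0,-41,0,0,0,0],[0,-41,0,0,0,0]]'
python3 - <<'E'
from h import *
import pickle
f=grab('wrist'); pickle.dump(f,open('w10.pkl','wb')); print(f['s']['position'],f['s']['tcp_rot'])
save(f,'w10.png',(170,120,350,280),4)
E
```

```text
t: 22.1
position: [0.5654, 0.1995, 0.077]
tcp_rot: [0.001, 1.567, 0.001]
contact_force: [0.5, 0.0, 0.7]
grip_width: 0.0637
t: 22.8
position: [0.5639, 0.1993, 0.075]
tcp_rot: [-0.0, 1.571, 0.0]
contact_force: [0.1, -0.9, 2.2]
grip_width: 0.0384
t: 23.6
position: [0.5704, 0.0679, 0.3039]
tcp_rot: [-0.002, 1.566, 0.001]
contact_force: [-0.1, 0.7, -0.9]
grip_width: 0.0388
t: 24.1
position: [0.5698, 0.0296, 0.3008]
tcp_rot: [-0.001, 1.571, 0.002]
contact_force: [-0.0, 0.2, -0.9]
grip_width: 0.0388
[0.56978216 0.02955057 0.30080396] [-1.24133829e-03  1.57099389e+00  1.69332197e-03]
```

View pics/w10.png

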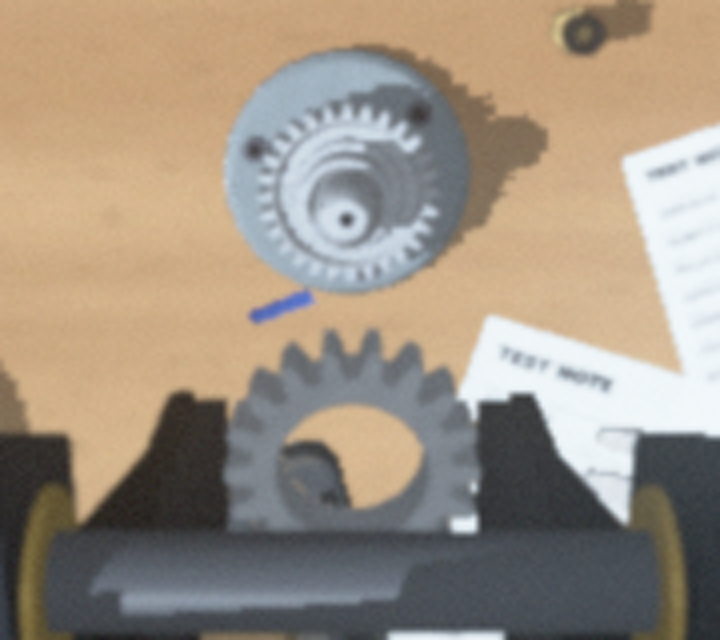

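```bash
python3 t.py w10.pkl 256.75 174.75; python3 -m creep '[[40,-1.5,0,0,0,0],[80,-1.5,0,0,0,0],[110,-1.5,0,0,0,0],[130,-1.5,0,0,0,0],[140,-1.5,0,0,0,0],[145,-1.5,0,0,0,0],[150,-1.5,0,0,0,0],[154,-1.5,0,0,0,0]]'
python3 -m creep '[[3,0,0,0,0,0],[6,0,0,0,0,0],[9,0,0,0,0,0],[11,0,0,0,0,0],[11,0,0,0,0,0],[11,0,0,0,0,0]]'
```

```text
tip [0.5698 0.0285 0.074 ] rel TCP [ 0.    -0.001]
t: 24.95
position: [0.5707, 0.0269, 0.1478]
tcp_rot: [-0.001, 1.569, 0.0]
contact_force: [0.0, 0.1, -1.1]
grip_width: 0.0385
t: 25.55
position: [0.5699, 0.0267, 0.1359]
tcp_rot: [-0.0, 1.571, 0.0]
contact_force: [-0.4, -0.8, -0.4]
grip_width: 0.0386
```

y should be about 0.0280, so I shift +1.2 mm. About 13 mm remains.

```bash
python3 -m creep '[[2,1.2,0,0,0,0],[4,1.2,0,0,0,0],[6,1.2,0,0,0,0],[8,1.2,0,0,0,0],[10,1.2,0,0,0,0],[11,1.2,0,0,0,0],[12,1.2,0,0,0,0],[12,1.2,0,0,0,0]]'
python3 -m creep '[[0.5,0,0,0,0,0],[1,0,0,0,0,0],[1.5,0,0,0,0,0],[1.5,0,0,0,0,0],[1.5,0,0,0,0,0]]'
```

```text
t: 26.35
position: [0.5698, 0.028, 0.1237]
tcp_rot: [-0.0, 1.571, 0.0]
contact_force: [0.1, 0.7, -1.4]
grip_width: 0.0389
t: 26.85
position: [0.5701, 0.028, 0.1229]
tcp_rot: [-0.0, 1.57, 0.0]
contact_force: [-2.6, -0.0, 5.7]
grip_width: 0.0387
```

Seated. Release, then to the bearing.

```bash
python3 -m creep '[[-0.3,0,0,0,0,0],[-0.3,0,0,0,0,0],[-0.3,0,0,0,0,0],[-0.3,0,0,0,0,0],[-0.3,0,0,0,0,0],[-0.3,0,0,0,0,0]]' 66
python3 -m creep '[[-10,0,0,0,0,0],[-40,0,0,0,0,0],[-90,0,0,0,0,0],[-130,0,-20,0,0,0],[-157,20,-55,0,0,0],[-157,50,-90,0,0,0],[-157,77,-124,0,0,0],[-157,77,-124,0,0,0]]'
python3 -m creep '[[60,0,0,0,0,0],[60,0,0,0,0,0],[60,0,0,0,0,0],[60,0,0,0,0,0],[60,0,0,0,0,0],[60,0,0,0,0,0]]'
python3 - <<'E'
from h import *
import pickle
f=grab('wrist'); pickle.dump(f,open('w11.pkl','wb')); print(f['s']['position'],f['s']['tcp_rot'],ring(f,(.4455,.105),.021,.012,.0115))
save(f,'w11.png',(150,110,370,275),3.6)
E
```

```text
t: 27.45
position: [0.5699, 0.028, 0.1225]
tcp_rot: [-0.0, 1.571, 0.0]
contact_force: [0.2, 0.3, 0.4]
grip_width: 0.0651
t: 28.25
position: [0.4427, 0.1074, 0.2804]
tcp_rot: [-0.002, 1.571, 0.004]
contact_force: [0.2, 0.1, -0.2]
grip_width: 0.0659
t: 28.85
position: [0.447, 0.1048, 0.2212]
tcp_rot: [0.0, 1.568, -0.0]
contact_force: [-0.2, 0.3, 0.0]
grip_width: 0.0661
[0.44695028 0.10483096 0.22118947] [ 2.67973085e-04  1.56836030e+00 -5.29426923e-05] {'depth': array([0.4248, 0.107 , 0.0339, 0.0113]), 'colour': array([0.4449, 0.1059, 0.0218]), 'bore': array([0.4442, 0.106 , 0.0092])}
```

View pics/w11.png

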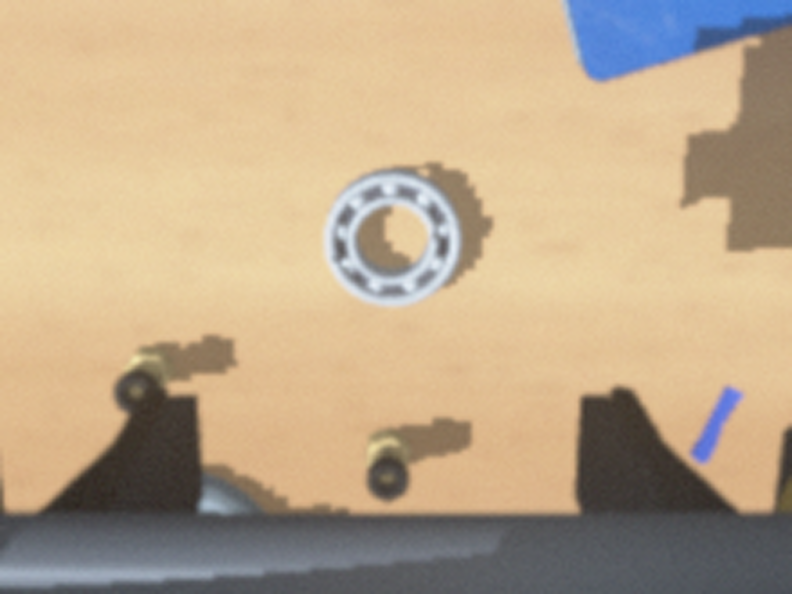

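```bash
python3 -m creep '[[40,0.5,-0.8,0,0,0],[80,0.5,-0.8,0,0,0],[115,0.5,-0.8,0,0,0],[135,0.5,-0.8,0,0,0],[145,0.5,-0.8,0,0,0],[145,0.5,-0.8,0,0,0],[145,0.5,-0.8,0,0,0],[145,0.5,-0.8,0,0,0]]'
python3 -m creep '[[0,0,0,0,0,0],[0,0,0,0,0,0],[0,0,0,0,0,0],[0,0,0,0,0,0],[0,0,0,0,0,0],[0,0,0,0,0,0],[0,0,0,0,0,0]]' 30 20
python3 -m creep '[[-10,0,0,0,0,0],[-40,0,0,0,0,0],[-90,0,0,0,0,0],[-140,0,0,0,0,0],[-190,0,20,0,0,0],[-226,-20,50,0,0,0],[-226,-45,85,0,0,0],[-226,-78,124,0,0,0]]'
python3 -m creep '[[0,0,0.8,0,0,0],[0,0,0.8,0,0,0],[0,0,0.8,0,0,0],[0,0,0.8,0,0,0],[0,0,0.8,0,0,0]]'
python3 - <<'E'
from h import *
import pickle
f=grab('wrist'); pickle.dump(f,open('w12.pkl','wb')); print(f['s']['position'],f['s']['tcp_rot'])
save(f,'w12.png',(170,120,350,280),4)
E
```

```text
t: 29.7
position: [0.4465, 0.1055, 0.0762]
tcp_rot: [-0.0, 1.568, 0.0]
contact_force: [0.2, 0.3, -0.3]
grip_width: 0.0662
t: 30.4
position: [0.4452, 0.1055, 0.0748]
tcp_rot: [-0.0, 1.571, 0.0]
contact_force: [-0.4, 0.5, 3.3]
grip_width: 0.0408
t: 31.2
position: [0.5702, 0.028, 0.3041]
tcp_rot: [-0.002, 1.565, 0.002]
contact_force: [0.5, 0.4, -1.0]
grip_width: 0.0406
t: 31.7
position: [0.5684, 0.029, 0.3011]
tcp_rot: [-0.001, 1.57, 0.001]
contact_force: [0.3, 0.4, -0.6]
grip_width: 0.0411
[0.56842664 0.02903567 0.30105557] [-1.09174619e-03  1.57033476e+00  1.12586878e-03]
```

View pics/w12.png

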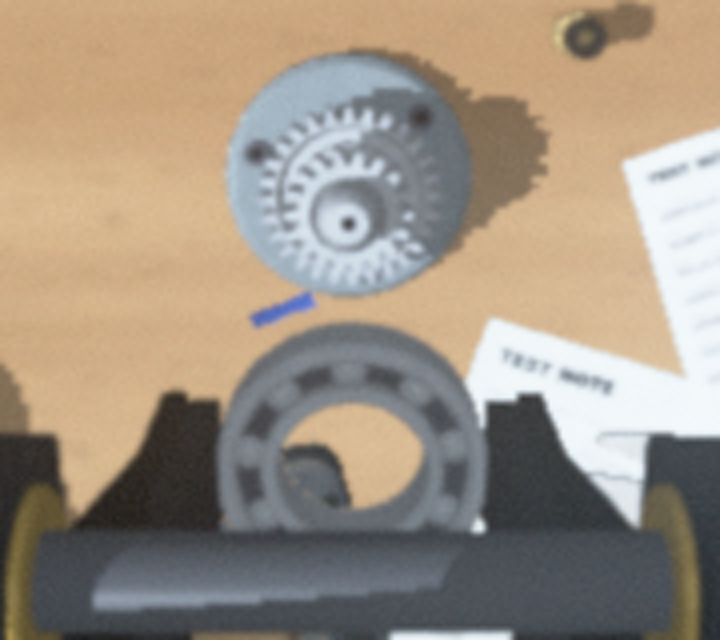

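```bash
python3 t.py w12.pkl 257 175.75; python3 -m creep '[[40,0.5,0,0,0,0],[80,0.5,0,0,0,0],[110,0.5,0,0,0,0],[130,0.5,0,0,0,0],[140,0.5,0,0,0,0],[145,0.5,0,0,0,0],[148,0.5,0,0,0,0],[148,0.5,0,0,0,0]]'
python3 -m creep '[[2,0,0,0,0,0],[4,0,0,0,0,0],[6,0,0,0,0,0],[8,0,0,0,0,0],[8,0,0,0,0,0],[8,0,0,0,0,0]]'
```

```text
tip [0.5698 0.0282 0.074 ] rel TCP [ 0.0014 -0.0008]
t: 32.55
position: [0.5697, 0.0287, 0.1536]
tcp_rot: [-0.0, 1.569, 0.0]
contact_force: [-0.2, -0.7, -0.6]
grip_width: 0.0411
t: 33.15
position: [0.569, 0.0287, 0.1445]
tcp_rot: [-0.0, 1.571, 0.0]
contact_force: [-0.5, -0.7, -0.9]
grip_width: 0.0409
```

Shift +0.9 in x and −0.6 in y, with about 9.7 mm left to go.

```bash
python3 -m creep '[[1,-0.6,0.9,0,0,0],[2,-0.6,0.9,0,0,0],[4,-0.6,0.9,0,0,0],[6,-0.6,0.9,0,0,0],[7,-0.6,0.9,0,0,0],[8,-0.6,0.9,0,0,0],[9,-0.6,0.9,0,0,0],[9,-0.6,0.9,0,0,0]]'
python3 -m creep '[[0.4,0,0,0,0,0],[0.8,0,0,0,0,0],[1.2,0,0,0,0,0],[1.2,0,0,0,0,0],[1.2,0,0,0,0,0]]'
```

```text
t: 33.95
position: [0.5699, 0.0281, 0.1355]
tcp_rot: [-0.0, 1.571, 0.0]
contact_force: [-1.0, 0.2, -0.6]
grip_width: 0.0409
t: 34.45
position: [0.5701, 0.0281, 0.1348]
tcp_rot: [-0.0, 1.57, 0.0]
contact_force: [-0.0, -0.1, 2.6]
grip_width: 0.0409
```

```bash
python3 -m creep '[[0.4,0,0,0,0,0],[0.4,0,0,0,0,0],[0.4,0,0,0,0,0]]'
python3 -m creep '[[-0.3,0,0,0,0,0],[-0.3,0,0,0,0,0],[-0.3,0,0,0,0,0],[-0.3,0,0,0,0,0],[-0.3,0,0,0,0,0],[-0.3,0,0,0,0,0]]' 66
python3 -m creep '[[-10,0,0,0,0,0],[-40,0,0,0,0,0],[-90,0,0,0,0,0],[-130,0,0,0,0,0],[-166,0,0,0,0,0],[-166,0,-40,0,0,0],[-166,0,-80,0,0,0],[-166,0,-80,0,0,0]]'
python3 -m creep '[[0,0,0,0,0,0],[0,0,0,0,0,0],[0,0,0,0,0,0],[0,0,0,0,0,0]]'
python3 - <<'E'
from h import *
f=grab('side'); C=cloud(f); g=grab('scene'); G=cloud(g)
for n,A in(('side',C),('scene',G)):
    p=A.reshape(-1,3); d=np.hypot(p[:,0]-.570,p[:,1]-.0285)
    for a,b in((.024,.032),(.036,.046),(.05,.058),(.062,.07)): 
        q=p[(d<.045)&(p[:,2]>a)&(p[:,2]<b)]; print(n,a,b,len(q),(np.ptp(q[:,:2],axis=0)).round(4) if len(q) else '')
    print('top',p[d<.03][:,2].max().round(4))
    k=p[(d<.019)&(d>.009)]; print('ring top z pct',np.percentile(k[:,2],[50,75,90,97]).round(4))
a=f['color'][130:205,215:305]; u,v=proj(g,[[.57,.0285,.04]])[0].astype(int); b=g['color'][v-38:v+37,u-45:u+45]
cv2.imwrite('pics/fin.png',cv2.resize(np.hstack([a,b])[:,:,::-1],None,fx=4.4,fy=4.4,interpolation=cv2.INTER_CUBIC)); print(robot.state()['position'],robot.state()['contact_force'])
E
```

```text
t: 34.75
position: [0.5702, 0.0281, 0.1348]
tcp_rot: [-0.0, 1.57, 0.0]
contact_force: [-2.3, 0.2, 6.3]
grip_width: 0.0413
t: 35.35
position: [0.5699, 0.0281, 0.1342]
tcp_rot: [-0.0, 1.571, 0.0]
contact_force: [-0.6, -0.5, -0.1]
grip_width: 0.0653
t: 36.15
position: [0.4859, 0.0286, 0.3001]
tcp_rot: [-0.0, 1.574, 0.001]
contact_force: [0.1, -0.1, -1.3]
grip_width: 0.0657
t: 36.55
position: [0.4907, 0.028, 0.3004]
tcp_rot: [-0.0, 1.571, 0.0]
contact_force: [0.3, 0.1, 0.1]
grip_width: 0.0657
side 0.024 0.032 111 [0.0557 0.0516]
side 0.036 0.046 65 [0.0526 0.0353]
side 0.05 0.058 64 [0.0377 0.0252]
side 0.062 0.07 90 [0.0382 0.0409]
top 0.0759
ring top z pct [0.0559 0.0701 0.0725 0.0735]
scene 0.024 0.032 84 [0.0565 0.0558]
scene 0.036 0.046 43 [0.0474 0.0494]
scene 0.05 0.058 35 [0.0253 0.0348]
scene 0.062 0.07 86 [0.041  0.0393]
top 0.0765
ring top z pct [0.0657 0.0711 0.0724 0.0733]
[0.490413   0.02803264 0.30014999] [ 0.15375598  0.09785691 -0.11425359]
```

View pics/fin.png

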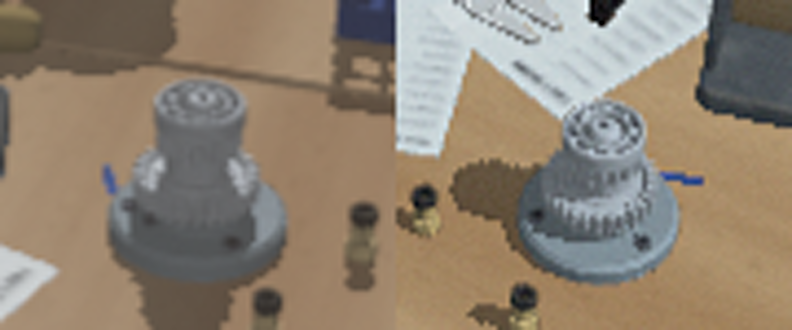

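Both views show the full stack, level, with the bearing at the top and the shaft tip just standing out of it: (200,97) on the left and (605,125) on the right. The bearing's top is at about 72 mm, as required.

```bash
python3 -c "
from workcell import robot; print(robot.sign_off())"
```

```text
the job is handed in; nothing more can be done
None
```

The layshaft is built up in order: gear wheel, spacer sleeve, pinion, ball bearing. I lowered each part in the gripper until it seated, released it there, and handed the job in at about 37 s of the 112 s.

- **Seating:** the upward force rose to about 6–10 N on each part, within about 0.5 mm of its expected height. The gear wheel also showed a sideways force of up to 9 N on the way down and as it seated; it went down fully and the force vanished on release.
- **Final check:** the scene and side views show the stack level. The depth readings put the bearing top at about 72 mm, as it should be. The shaft tip read about 76 mm against its true 74 mm, within the camera calibration. The arm was clear of everything.
- **Bystanders:** nothing came near them, and the fittings look unmoved in the last pictures. I did not measure the positions of the hex keys or the parts box again.
- **Disagreements:** the camera measurements of part positions differed by 2–5 mm between views, and I settled these with closer wrist pictures before gripping. The depth-based circle fit in my ring finder gave wrong radii, so I ignored it and used the colour fit or centres I read off the pictures by eye.

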